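# Crank two specimen cassettes out of the hand dispenser

## Task

Fit the loose crank onto the square drive of the cassette dispenser, feeling for the flats without forcing it down, until the hub sits fully home. Then turn the crank by its knob at a steady, unhurried pace (under half a turn a second, also when the load lets go) to dispense exactly two cassettes into the white tray, and leave the pusher drawn fully back and the crank on its square. Do not touch the cassettes, and leave the other things on the bench where they are.

Things in the scene. Friction and masses are not known exactly. Their poses are not given: they have to be found in the camera images.
- dispenser: hand-cranked dispenser, bare aluminium, fixed to the bench. Origin: on the axis of its upright drive shaft, at bench height; z up, +y the way the cassettes travel. Bearing bridge round the shaft (x -42 to 42, y -48 to 48 mm, top 110 mm high), slide bed, magazine tower (y 92 to 144 mm, 39 mm wide, top 122 mm). One turn of the shaft, either way round, dispenses one cassette
- outlet (a point): middle of the outlet, on the slide bed 66 mm above the bench, between two spring-loaded retaining rollers. Turning the shaft takes about 0.25 N m (a light touch does not move it); early in each forward stroke the cassette must wedge the rollers apart: rising to about 1 N m within some 20 degrees, then the load lets go suddenly
- drive (a point): seat of the crank: on the shaft axis, 114 mm above the bench, where the hub's underside rests when fully home. Above it stand a 16 x 16 mm square, 14 mm tall, and on that a round nose of 12 mm diameter, 6 mm tall. The square turns with the shaft and starts in any direction; this frame does not turn with it
- crank: loose balanced crank of bare aluminium, about 0.3 kg, upright on the bench. Origin: centre of the hub's underside; z up, +x from hub to knob. Hub 36 x 36 mm, z 0 to 28 mm, with a 18.2 mm square socket 22 mm deep, open below, sides parallel to x and y (fits the square in four directions, to about 8 degrees). Arm 18 mm wide, z 22 to 31 mm; round counterweight, 28 mm diameter, at x -38 mm, top 37 mm
- boss (a point): middle of the crank's 24 x 24 mm square grip boss on top of the hub (z 31 to 56 mm above the crank's origin), sides parallel to the crank's x and y; this point is 43 mm above the crank's origin. Gripped across y, fingers may reach down beside the arm to z 29 mm
- knob (a point): on the axis of the crank's upright black knob, 70 mm from the hub's axis, 59 mm above the crank's origin. The knob is 22 to 24 mm in diameter, spans z 34 to 82 mm above the crank's origin and spins freely on its spindle
- pusher (a joint): how far the pusher is out, m: 0 fully drawn back (crank pin at its back dead centre), about 0.062 fully out (half a turn on). 31 mm crank-pin radius, 52 mm connecting rod; starts within 9 mm of fully back, on either side of the dead centre; it meets the bottom cassette at about 0.010
- cassette_1: specimen cassette 1 of the stack in the magazine, counted from the bottom: white plastic, 28 x 40 x 8 mm; origin: centre of the underside
- cassette_2: specimen cassette 2 of the stack in the magazine, counted from the bottom: white plastic, 28 x 40 x 8 mm; origin: centre of the underside
- cassette_3: specimen cassette 3 of the stack in the magazine, counted from the bottom: white plastic, 28 x 40 x 8 mm; origin: centre of the underside
- cassette_4: specimen cassette 4 of the stack in the magazine, counted from the bottom: white plastic, 28 x 40 x 8 mm; origin: centre of the underside
- small_tray: white open tray, 48 x 86 x 40 mm, 2 mm walls, standing loose under the outlet, on the dispenser's 14 mm high base; origin: centre of the underside, y along its length
- sampler: tall instrument standing behind the crank, fixed: 328 mm deep (x), 308 mm wide (y), 338 mm high, front face 164 mm nearer the robot than this origin (centre of the underside); keep the gripper clear of it
- timer: flat white bench timer, 70 x 62 x 21 mm; a bystander; origin: centre of the underside
- beaker: glass beaker, 73 mm across, 95 mm high; a bystander; origin: centre of the underside
- marker: black marker pen, 135 mm long, lying; a bystander; origin: centre of the underside

How it is judged (in metres and radians):
On the way, in this order (a step that is already met when the one before it is completed fails the run):
1. the crank is fitted: its hub sits fully home on the square drive (horizontal distance between crank and drive below 0.003 m and z of crank in the frame of drive below 0.003 m and angle between crank's own z axis and vertical below 0.08 rad), for 0.3 s.
2. the first cassette lies in the tray (all of step 1 and x of cassette_1 in the frame of small_tray between -0.024 and 0.024 m and y of cassette_1 in the frame of small_tray between -0.043 and 0.043 m and height (world z) of cassette_1 below 0.054 m), for 0.1 s.
3. the second cassette lies in the tray (all of step 1 and x of cassette_2 in the frame of small_tray between -0.024 and 0.024 m and y of cassette_2 in the frame of small_tray between -0.043 and 0.043 m and height (world z) of cassette_2 below 0.054 m), for 0.1 s.
At the end, for the whole second after the job is handed in: Cassettes 1 and 2 lie at rest inside the tray, 3 and 4 are in the magazine, the pusher is drawn back to within 8 mm, and the crank is at rest, upright, home on the square (within 3 mm) (all of step 3 and x of cassette_1 in the frame of small_tray between -0.024 and 0.024 m and y of cassette_1 in the frame of small_tray between -0.043 and 0.043 m and height (world z) of cassette_1 below 0.054 m and y of cassette_3 in the frame of dispenser between 0.112 and 0.124 m and height (world z) of each of cassette_3, cassette_4 above 0.063 m and y of cassette_4 in the frame of dispenser between 0.112 and 0.124 m and value of joint pusher below 0.008 m and angular speed of crank below 0.1 rad/s and linear speed of each of cassette_1, cassette_2 below 0.02 m/s); the robot touches nothing.
It fails at once if the crank is forced down on the dispenser (over 40 N) while its hub is not yet home (z of crank in the frame of drive above 0.004 m and contact force between crank and dispenser above 40 N).
It fails at once if the fitted crank turns faster than 4 rad/s (horizontal distance between crank and drive below 0.003 m and z of crank in the frame of drive below 0.003 m and angle between crank's own z axis and vertical below 0.08 rad and angular speed of crank above 4 rad/s).
It fails at once if a third cassette leaves the magazine (height (world z) of any of cassette_3, cassette_4 below 0.058 m).
It fails at once if the robot touches a cassette (contact force between any of the arm, the fingers and cassette_1 above 0.5 N or contact force between any of the arm, the fingers and cassette_2 above 0.5 N or contact force between any of the arm, the fingers and cassette_3 above 0.5 N or contact force between any of the arm, the fingers and cassette_4 above 0.5 N).
It fails at once if the tray is pushed away by more than 25 mm or a bystander by more than 15 mm (distance of small_tray from where it was at the start of the episode above 0.025 m or distance of any of timer, beaker, marker from where it was at the start of the episode above 0.015 m).
It also fails if it takes over 72 s, if anything falls off the work surface, if the arm or the gripper's body presses on something with over 40 N, if the wrist force passes 120 N, or if a joint passes its speed limit or range.

## Robot

A 6-joint arm with a two-finger parallel gripper is mounted at the origin on a cart in front of the work surface, level with it; the furniture and walls round the work are solid. World frame = base frame: x ahead of the robot, y to its left, z up, the work surface at z = 0. Lengths are in m, angles in degrees, forces in N, time in s.
With the tool pointing down it reaches from about 0.4 to 0.825 m from the base axis. Payload 7 kg.
Tool frame: the origin (TCP) lies midway between the tips of the shut fingers; the grasp point (between the pads) lies 19 mm behind it; z points along the fingers, y is the line along which they close (so a half turn about z gives the same grasp; the last joint's range is limited). The gripper opens to 88 mm and grips with 3 to 60 N. Pads are 19 mm wide; open, the fingers measure 130 mm over their backs; the gripper's body (78 mm by 193 mm) begins 47 mm behind the grasp point.
Start: joints at [-60.212, 20.546, 0.682, 0, -70.136, -16.507], TCP at [0.155, -0.657, 0.227] pointing down, gripper open.
Joint ranges: [-176.03, 176.03], [-82.01, 121.73], [-58.28, 71.71], [-173.87, 95.51], [-174.79, -0.11], [-173.66, 173.66]. Speed limits (degrees/s): [136.94, 136.94, 172.46, 180, 180, 180].

## Interface

Orientations are given as a 3x3 rotation matrix whose columns are the frame's x, y, z axes.
In Python, from rig import robot gives the robot as it stands. Calls block until the motion is done:
- robot.goto(position, orientation): joint-space move of the TCP to a pose.
- robot.servo_line(position, ori=None, speed=0.15): straight line of the TCP; ori=None keeps the orientation; speed is the mean speed in m/s.
- robot.movej(angles): joint-space move.
- robot.move_gripper(opening): opening from 0.0 (shut) to 1.0 (fully open); the grip force is fixed at half the most; returns when the fingers have stopped.
- robot.dwell(seconds).
- robot.ik(position, orientation): joint angles nearest the present ones, or None.
- robot.grab_frame(name): name is "scene" or "top" or "wrist"; returns (picture, depth): 400x640x3 uint8, red, green, blue; 400x640 float32, m along the optical axis (not along the pixel's ray), 0 where there is no reading.
- robot.camera_info(name): a dict with "vfov" (degrees; the focal length in pixels is half the picture's height over the tangent of half this angle, whatever the lens; pixels are square), "cx", "cy" (the principal point, pixels), "k1" (the pictures are not rectified: a ray, as slopes to the right and down, at radius r is drawn at 1 + k1 r^2 times it, then the intrinsics apply), "view" (4x4, takes a point from world to camera coordinates); the wrist camera has in their place "T_tool_cam" (4x4, takes a point from camera to tool coordinates, whose origin is the TCP and whose axes are the flange's). Camera axes: x right, y down, z forward; pixel columns grow to the right and rows downward; lengths in m; the calibration is good to about 2 mm. A picture is of the moment at which its call begins: read the wrist's pose just before it. camera_info takes no time and is no camera call.
A pose or a line that the arm cannot do raises robot.Unreachable and nothing moves.
- robot.job_done(): hands the job in; it is judged then, once.
Readings, each from a call of its own:
- robot.read_t(): time.
- robot.read_qpos(): joint angles.
- robot.read_qvel(): joint speeds.
- robot.read_effort(): joint torques, N m.
- robot.read_position(): TCP position.
- robot.read_tcp_rot(): TCP orientation.
- robot.read_force(): force on the tool from outside, world axes, zero at the start.
- robot.read_ft_torque(): the same for the moment, N m.
- robot.read_grip_width(): opening from 0.0 (shut) to 1.0 (fully open).
- robot.read_finger_force(): force on a finger pad.
Only numpy, scipy, OpenCV 4.12 (cv2) and the standard library are available. Lean on these libraries where they do the work, as an engineer would, in place of code of your own. Each camera call takes 0.05 s, during which the arm holds its last target. There are 200 camera calls.

## Working session

There is one attempt and no reset: what is moved stays moved. The work goes in short steps, each a Python script; the robot and the scene stay as the last script left them, time stands still between calls to the robot, and variables do not carry over. Pictures are saved under pics/ and viewed, at most 10 in all, crops included, and the job is handed in when it is done.

```bash
mkdir -p pics; ls
python3 - <<'E'
from rig import robot
import cv2,numpy as np
for n in("scene","top"):
    p,d=robot.grab_frame(n); cv2.imwrite(f"pics/{n}0.png",p[:,:,::-1]); np.save(f"{n}0.npy",d); np.save(f"{n}0p.npy",p)
    print(n,robot.camera_info(n))
print(robot.camera_info("wrist"),robot.read_t())
E
```

```text
pics
scene {'vfov': 45.06334447119104, 'cx': 324.0016087877726, 'cy': 200.99985678606615, 'k1': -0.05491289596281195, 'view': array([[-0.8303822 , -0.55717073, -0.00511677,  0.51703357],
       [-0.39698429,  0.59804143, -0.69623984,  0.25513179],
       [ 0.39098451, -0.57611389, -0.71779098,  1.74799307],
       [ 0.        ,  0.        ,  0.        ,  1.        ]])}
top {'vfov': 55.3363697976612, 'cx': 318.09630092852797, 'cy': 196.89345760637164, 'k1': -0.018143218512807587, 'view': array([[-0.01517077, -0.99977415,  0.01488285,  0.07366466],
       [-0.99515494,  0.01365125, -0.09736681,  0.56808763],
       [ 0.09714165, -0.01628787, -0.99513728,  1.22098713],
       [ 0.        ,  0.        ,  0.        ,  1.        ]])}
{'vfov': 60.066513342041524, 'cx': 314.391181658049, 'cy': 202.50085493751854, 'k1': 0.014896004005533224, 'T_tool_cam': array([[-4.31892153e-04, -9.67039318e-01, -2.54626728e-01,
         6.86949790e-02],
       [ 9.99999734e-01, -5.67420454e-04,  4.58812205e-04,
         3.52039864e-04],
       [-5.88169855e-04, -2.54626462e-01,  9.67039306e-01,
        -1.57808402e-01],
       [ 0.00000000e+00,  0.00000000e+00,  0.00000000e+00,
         1.00000000e+00]])} 0.1
```

View pics/top0.png

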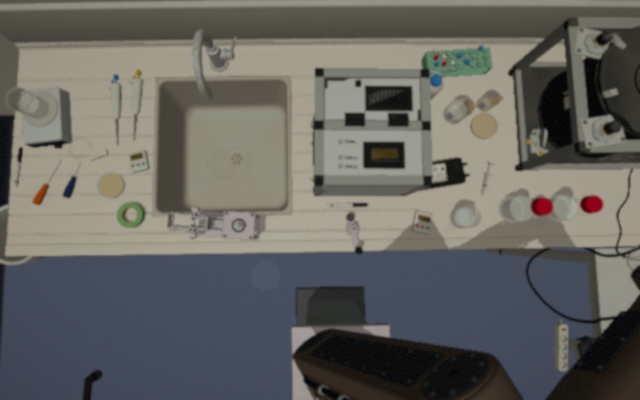

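View pics/scene0.png

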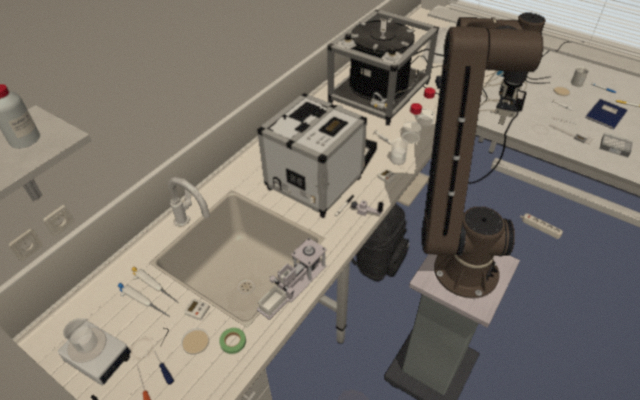

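The top view shows the crank hub near (352,228) with its knob at about (358,250). The dispenser shaft is near (239,226) and the tray end near (180,224). I'll write the helpers, then enlarge.

```bash
cat > h.py <<'E'
from rig import robot
import numpy as np, cv2
def cam(n):
    i=robot.camera_info(n); f=200/np.tan(np.radians(i['vfov']/2)); 
    if n=='wrist':
        T=np.eye(4);T[:3,:3]=robot.read_tcp_rot();T[:3,3]=robot.read_position(); C=T@i['T_tool_cam']
    else: C=np.linalg.inv(i['view'])
    return f,i['cx'],i['cy'],i['k1'],C
def ray(c,u,v):
    f,cx,cy,k,C=c; K=np.array([[f,0,cx],[0,f,cy],[0,0,1.]])
    x=cv2.undistortPoints(np.array([[[u,v]]],float),K,np.array([k,0,0,0.]))[0,0]
    return C[:3,:3]@np.array([*x,1]),C[:3,3]
def atz(c,u,v,z):
    d,o=ray(c,u,v); return o+d*(z-o[2])/d[2]
def atd(c,u,v,dep):
    d,o=ray(c,u,v); return o+d*dep
def proj(c,p):
    f,cx,cy,k,C=c; q=np.linalg.inv(C)@np.append(p,1); s=q[:2]/q[2]; s=s*(1+k*(s@s)); return f*s+[cx,cy]
def down(a):
    "tool down, tool x at world yaw a (deg)"
    a=np.radians(a); c,s=np.cos(a),np.sin(a); return np.array([[c,s,0],[s,-c,0],[0,0,-1.]])
E
python3 - <<'E'
from h import *
c=cam('top'); d=np.load('top0.npy')
for n,u,v in (('hub',352,228),('knob',358,250),('shaft',239,226),('towr',205,222),('tray',180,224),('bench',300,225),('timer',422,222),('beaker',466,214),('samplerfront',370,193)):
    print(n,np.round(atd(c,u,v,d[v,u]),3))
print(robot.read_tcp_rot().round(3).tolist())
p=np.load('top0p.npy')[195:265,160:375,::-1]
cv2.imwrite('pics/c1.png',cv2.resize(p,None,fx=3.7,fy=3.7,interpolation=cv2.INTER_CUBIC))
E
```

```text
hub [ 0.466 -0.04   0.058]
knob [ 0.397 -0.055  0.079]
shaft [0.475 0.304 0.128]
towr [0.49  0.414 0.096]
tray [0.487 0.517 0.018]
bench [0.479 0.126 0.005]
timer [ 0.482 -0.275  0.019]
beaker [ 0.505 -0.414  0.042]
samplerfront [ 0.572 -0.094  0.099]
[[-0.973, -0.23, -0.0], [-0.23, 0.973, 0.001], [0.0, 0.001, -1.0]]
```

View pics/c1.png

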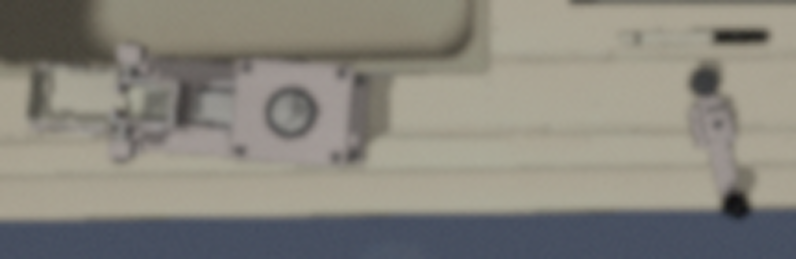

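The crop shows the shaft at crop (291,111) and the hub at crop (714,122), with the knob at (736,205) toward the robot. The heights agree with the given sizes: boss 0.058, knob 0.079 and nose 0.128. Next are close wrist views.

Run:
```python
from h import *
def shot(n):
    c=cam('wrist'); p,d=robot.grab_frame('wrist'); cv2.imwrite(f'pics/{n}.png',p[:,:,::-1]); np.savez(n,p=p,d=d,C=c[4],m=np.array(c[:4]))
robot.goto([0.24,-0.39,0.26],down(-120))
robot.goto([0.466,-0.04,0.20],down(-168)); shot('w_crank'); print(robot.read_t(),robot.read_qpos(),robot.read_position())
robot.goto([0.475,0.304,0.24],down(-168)); shot('w_disp'); print(robot.read_t(),robot.read_qpos(),robot.read_force())
```

```text
2.7917 [ 1.92037066e+01  1.88983700e+00 -2.67365683e+01  5.89029736e-03
 -6.13905552e+01 -9.72562547e+01] [ 0.46602532 -0.04081671  0.19994   ]
4.15 [ 5.23993234e+01  9.58612356e+00 -1.24545443e+01  8.67875316e-04
 -6.79725079e+01 -1.30474466e+02] [ 0.35288639 -0.07228046  0.28728333]
```

View pics/w_crank.png

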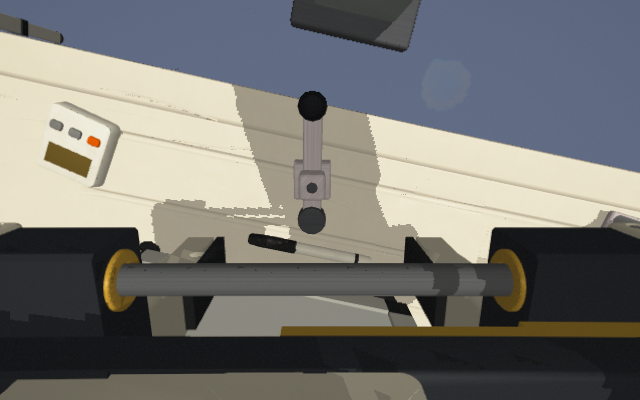

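View pics/w_disp.png

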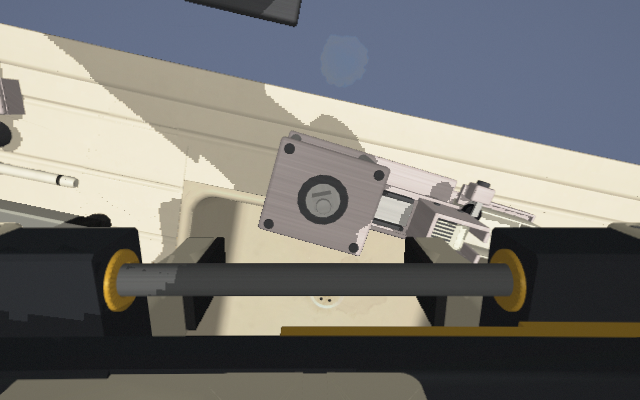

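The crank view has the boss-top centre at (312,187), knob at (312,106) and counterweight at (312,220). The arm runs straight up the picture, so the yaw is close to -168°. The dispenser view has the shaft in its dark bearing ring at (323,200). I'll enlarge the square.

Run:
```python
from h import *
w=np.load('w_disp.npz'); p=w['p'][125:265,250:400,::-1]
a=cv2.resize(p[40:110,35:115],None,fx=7,fy=7,interpolation=cv2.INTER_CUBIC)
w2=np.load('w_crank.npz'); b=cv2.resize(w2['p'][85:240,285:340,::-1],None,fx=3.2,fy=3.2,interpolation=cv2.INTER_CUBIC)[:490]
a=cv2.convertScaleAbs(a,alpha=1.6,beta=-60)
cv2.imwrite('pics/c2.png',np.hstack([a,b]))
for w,L in ((w,[(323,200),(323,185),(320,192),(290,148),(378,174),(352,247),(268,223),(425,187),(450,235)]),(w2,[(312,187),(312,178),(312,106),(312,220),(312,130)])):
    c=(*w['m'],w['C'])
    for u,v in L: print(u,v,np.round(atd(c,u,v,w['d'][v,u]),4))
```

```text
323 200 [0.4727 0.3098 0.1324]
323 185 [0.4646 0.3086 0.1136]
320 192 [0.4706 0.3073 0.1154]
290 148 [0.4402 0.2757 0.1131]
378 174 [0.4463 0.3517 0.1119]
352 247 [0.514  0.3455 0.1127]
268 223 [0.508  0.2691 0.1112]
425 187 [0.463  0.429  0.0134]
450 235 [0.4895 0.4336 0.0977]
312 187 [ 0.4627 -0.0431  0.0567]
312 178 [ 0.4549 -0.0448  0.0559]
312 106 [ 0.3952 -0.0571  0.0825]
312 220 [ 0.4995 -0.0355  0.0351]
312 130 [ 0.4155 -0.0532  0.0298]
```

View pics/c2.png

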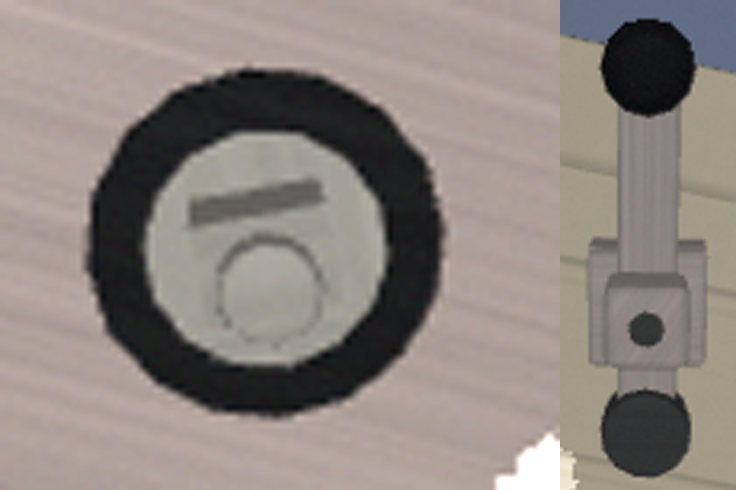

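The enlarged crop shows the shaded face of the square, a dark bar from crop (190,212) to (322,190). The nose circle is centred at crop (270,288) and the bearing ring at (265,242). On the crank side, the boss dot is at (647,329), the knob at (648,66) and the counterweight at (645,432).

Run:
```python
from h import *
w=np.load('w_disp.npz');c=(*w['m'],w['C'])
f=lambda x,y,z: atz(c,x/7+285,y/7+165,z)
print('nose',f(270,288,.134),'ring',f(265,242,.111))
for z,P in ((.114,((190,200),(318,178))),(.128,((193,226),(325,202)))):
    a,b=f(*P[0],z),f(*P[1],z); e=b-a; m=(a+b)/2
    print('edge',m,np.hypot(*e[:2]),np.degrees(np.arctan2(e[1],e[0])), 'centre', m[:2]+8*1e-3*np.array([e[1],-e[0]])/np.hypot(*e[:2]),m[:2]-8*1e-3*np.array([e[1],-e[0]])/np.hypot(*e[:2]))
B=[atz(c,*q,.112) for q in((290,148),(378,174),(352,247),(268,223))]; print('bolt mean',np.mean(B,0)); e=B[1]-B[0]; print('disp y dir',np.degrees(np.arctan2(e[1],e[0])))
w=np.load('w_crank.npz');c=(*w['m'],w['C']); g=lambda x,y,z: atz(c,(x-560)/3.2+285,y/3.2+85,z)
b,k,cw=g(647,329,.056),g(648,66,.082),g(645,432,.037)
print('boss',b,'knob',k,'cw',cw)
for p,q in((k,b),(k,cw)): e=p-q; print(np.hypot(*e[:2]),np.degrees(np.arctan2(e[1],e[0])))
```

```text
nose [0.47713065 0.31123253 0.134     ] ring [0.4776038  0.31132187 0.111     ]
edge [0.47072957 0.30838785 0.114     ] 0.015607942996988977 111.93772761002029 centre [0.47815029 0.31137664] [0.46330885 0.30539907]
edge [0.47038199 0.30861766 0.128     ] 0.015369616557854012 112.5337537162873 centre [0.47777122 0.31168348] [0.46299275 0.30555184]
bolt mean [0.47714532 0.3105069  0.112     ]
disp y dir 85.49745339778016
boss [ 0.46355132 -0.0427679   0.056     ] knob [ 0.39488061 -0.05677905  0.082     ] cw [ 0.49903943 -0.03605249  0.037     ]
0.07008551011908289 -168.4680077007518
0.10620098209797528 -168.74572039792406
```

Shaft at (0.4774, 0.3113), found four ways within 1 mm. The square's flats are at 22.3° mod 90. Hub at (0.4636, -0.0428), yaw -168.6°, and the knob radius measures 70.1 mm as specified. I'll fit it at yaw -157.7°.

Run:
```python
from h import *
H=[.4636,-.0428]
robot.goto([*H,.13],down(-168.5))
robot.servo_line([*H,.032],speed=.08)
robot.move_gripper(0.0); print(robot.read_grip_width(),robot.read_finger_force(),robot.read_position(),robot.read_force())
robot.servo_line([*H,.19],speed=.12)
robot.goto([.4774,.3113,.19],down(-157.7)); robot.dwell(.3)
print(robot.read_t(),robot.read_position(),robot.read_force(),robot.read_ft_torque(),robot.read_grip_width())
c=cam('wrist');p,d=robot.grab_frame('wrist');cv2.imwrite('pics/held.png',p[90:,:,::-1])
```

```text
0.26731594284074073 29.992312788963318 [ 0.46359921 -0.04284886  0.03196674] [0.19397855 0.14583816 0.15922309]
11.0167 [0.4777044  0.31057054 0.19024377] [ 0.97183322  0.38636439 -2.76443921] [ 0.054455    0.00056361 -0.01928716] 0.2717280263337683
```

View pics/held.png

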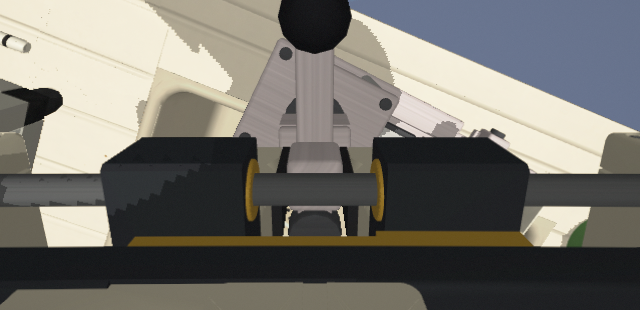

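The held view shows the boss squarely between the pads, knob up-picture at (315,15) of the crop, and the hub upright above the ring. Now the guarded descent.

```bash
cat >> h.py <<'E'
def descend(xy,z0,z1,F0,lim,step=.001,yaw=-157.7):
    z=z0
    while z>z1:
        z=max(z-step,z1); robot.servo_line([*xy,z],down(yaw),speed=.02)
        f=robot.read_force()-F0
        if np.abs(f).max()>lim: break
    return z,f
E
python3 - <<'E'
from h import *
xy=[.4774,.3113]
robot.servo_line([*xy,.172],speed=.06); robot.dwell(.2)
F0=robot.read_force(); np.save('F0.npy',F0); print(F0,robot.read_position())
r=descend(xy,.172,.1455,F0,6); print(r); robot.dwell(.15)
print(robot.read_t(),robot.read_position(),robot.read_force()-F0,robot.read_ft_torque())
E
```

```text
[ 1.0113509  -0.76451016 -3.33463344] [0.4775407  0.31146259 0.17223424]
(0.1455, array([-3.37452219, -0.0881018 ,  5.58458326]))
18.6167 [0.47748176 0.31132981 0.14589742] [-3.60456483 -0.64646314  8.49037498] [-0.30540774  0.83803081 -0.00750529]
```

Run:
```python
from h import *
robot.move_gripper(1.0)
robot.servo_line([.4774,.3113,.26],speed=.15); robot.dwell(.1)
c=cam('wrist');p,d=robot.grab_frame('wrist');cv2.imwrite('pics/fit.png',p[:,:,::-1]);np.savez('w_fit',p=p,d=d,C=c[4],m=np.array(c[:4]))
for q in ((.4774,.3113,.170),(.4126,.2847,.196),(.5126,.3257,.151),(.44,.296,.145)):
    u,v=np.round(proj(c,np.array(q))).astype(int); print(u,v,q,atd(c,u,v,d[v,u]).round(4))
print(robot.read_t())
```

```text
314 208 (0.4774, 0.3113, 0.17) [0.477  0.3111 0.1707]
314 110 (0.4126, 0.2847, 0.196) [0.4125 0.2847 0.1941]
314 247 (0.5126, 0.3257, 0.151) [0.5135 0.326  0.1492]
314 150 (0.44, 0.296, 0.145) [0.4401 0.296  0.1452]
20.8333
```

View pics/fit.png

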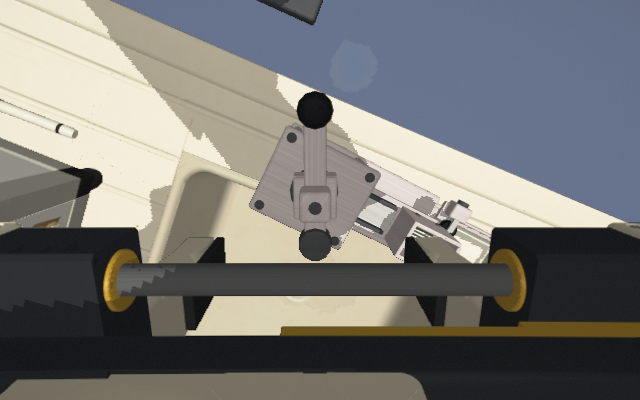

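The fit view shows the crank seated: boss at (315,208) and knob at (315,110). Depth heights are within 2 mm of the home values (boss top 0.1707 against 0.170). Next I'll take the knob and start turning, logging the torque.

```bash
cat >> h.py <<'E'
S=np.array([.4774,.3113]); R=.070; ZK=.160; YAW=-160
def turn(a0,a1,F0,step=12,speed=.065):
    n=int(round(abs(a1-a0)/step)); out=[]
    for a in np.linspace(a0,a1,n+1)[1:]:
        e=np.array([np.cos(np.radians(a)),np.sin(np.radians(a))]); 
        robot.servo_line([*(S+R*e),ZK],speed=speed)
        f=robot.read_force()-F0; p=robot.read_position()[:2]-S
        ft=-f[0]*e[1]+f[1]*e[0]; fr=f[:2]@e
        out.append((round(a,1),round(np.degrees(np.arctan2(p[1],p[0])),1),round(ft*R,2),round(fr,1),round(f[2],1),round(robot.read_t(),2)))
    return out
E
python3 - <<'E'
from h import *
a=np.radians(-157.7); k=S+R*np.array([np.cos(a),np.sin(a)])
robot.goto([*k,.26],down(YAW)); robot.servo_line([*k,ZK],speed=.1); F0=robot.read_force(); np.save('F0.npy',F0)
robot.move_gripper(0.0); print(robot.read_grip_width(),robot.read_t(),robot.read_force()-F0,robot.read_qpos())
for r in turn(-157.7,-157.7+132,F0): print(*r)
E
```

```text
0.24730290850239361 23.4167 [-1.5860644  -1.52109101 -1.02482386] [ 5.71012844e+01  7.40783116e+00 -2.63065287e+01 -5.80386669e-04
 -5.62842152e+01 -1.27102290e+02]
-145.7 -145.4 -0.11 -0.4 -2.0 23.79
-133.7 -133.6 -0.11 0.2 -0.3 24.17
-121.7 -121.6 -0.16 1.8 0.5 24.54
-109.7 -109.6 -0.13 2.3 1.1 24.92
-97.7 -98.1 -0.34 3.0 3.0 25.29
-85.7 -87.8 -0.95 1.7 7.9 25.67
-73.7 -74.5 -0.39 3.6 2.0 26.04
-61.7 -62.5 -0.37 6.0 2.2 26.42
-49.7 -50.5 -0.3 5.3 1.8 26.79
-37.7 -38.4 -0.3 5.6 0.1 27.17
-25.7 -26.2 -0.28 4.7 -0.5 27.54
```

The load peaked at 0.95 N m near -87° and then let go, with no overspeed. The back dead centre is therefore at a crank angle of about -168°. I'll continue to -168° + 720°.

Run:
```python
from h import *
F0=np.load('F0.npy')
for r in turn(-25.7,552,F0): print(*r)
```

```text
-13.7 -13.8 -0.25 5.6 -1.0 27.92
-1.6 -1.4 -0.13 4.8 -1.7 28.29
10.4 10.7 -0.15 4.7 -1.7 28.67
22.4 22.6 -0.1 4.1 -2.2 29.04
34.5 34.6 -0.15 3.8 -1.3 29.42
46.5 46.5 -0.11 3.3 -0.8 29.79
58.5 58.6 -0.05 2.0 -0.5 30.17
70.6 70.7 -0.11 1.0 0.3 30.54
82.6 82.8 -0.12 -1.0 -0.0 30.92
94.7 94.9 -0.07 -2.7 -1.6 31.29
106.7 106.9 -0.02 -4.6 -1.0 31.67
118.7 118.9 -0.12 -6.6 -1.8 32.04
130.8 130.9 -0.06 -7.1 -1.9 32.42
142.8 142.7 -0.02 -7.9 -3.1 32.79
154.8 154.5 -0.03 -8.1 -3.9 33.17
166.9 166.1 -0.04 -9.2 -5.3 33.54
178.9 177.9 -0.08 -6.2 -5.8 33.92
190.9 -169.8 -0.12 -5.2 -3.4 34.29
203.0 -157.4 -0.1 -4.4 -4.5 34.67
215.0 -145.1 -0.16 -3.5 -2.7 35.04
227.0 -133.0 -0.14 -4.4 -2.3 35.42
239.1 -120.9 -0.12 -2.5 -1.2 35.79
251.1 -108.9 -0.11 -1.2 0.7 36.17
263.2 -97.1 -0.22 1.2 1.6 36.54
275.2 -87.0 -0.95 -0.4 6.8 36.92
287.2 -73.8 -0.35 2.5 3.0 37.29
299.3 -61.8 -0.32 4.1 2.7 37.67
311.3 -49.9 -0.37 5.0 2.0 38.04
323.3 -37.8 -0.32 5.5 1.1 38.42
335.4 -25.6 -0.32 3.7 0.5 38.79
347.4 -13.1 -0.24 5.0 -0.8 39.17
359.4 -0.7 -0.2 4.7 -1.9 39.54
371.5 11.5 -0.09 4.1 -0.9 39.92
383.5 23.6 -0.15 4.2 -0.9 40.29
395.5 35.6 -0.1 4.1 -1.8 40.67
407.6 47.6 -0.11 3.8 -0.3 41.04
419.6 59.7 -0.11 1.7 0.0 41.42
431.6 71.7 -0.12 1.4 -0.8 41.79
443.7 83.9 -0.08 -1.1 -0.0 42.17
455.7 96.0 -0.11 -3.9 -0.4 42.54
467.8 108.0 -0.03 -5.3 0.4 42.92
479.8 120.0 -0.06 -5.9 -1.5 43.29
491.8 132.0 -0.09 -7.4 -1.6 43.67
503.9 143.8 0.0 -8.1 -3.9 44.04
515.9 155.5 -0.01 -8.5 -4.9 44.42
527.9 167.1 -0.04 -8.2 -5.6 44.79
540.0 179.0 -0.07 -6.5 -4.6 45.17
552.0 -168.7 -0.11 -4.7 -4.0 45.54
```

Two load releases felt. I'll let go, rise and check the pusher, the tray and the hub height.

Run:
```python
from h import *
robot.move_gripper(1.0)
p=robot.read_position(); robot.servo_line([p[0],p[1],.26],speed=.15)
robot.goto([.475,.40,.30],down(-168)); robot.dwell(.1)
c=cam('wrist');p,d=robot.grab_frame('wrist')
for q in ((.4774,.3113,.170),):
    u,v=np.round(proj(c,np.array(q))).astype(int); print(u,v,atd(c,u,v,d[v,u]).round(4))
cv2.imwrite('pics/end.png',cv2.resize(p[60:260,200:520,::-1],None,fx=2.4,fy=2.4,interpolation=cv2.INTER_CUBIC)); np.savez('w_end',p=p,d=d,C=c[4],m=np.array(c[:4]))
print(robot.read_t())
```

```text
211 177 [0.477  0.3118 0.1712]
48.2667
```

View pics/end.png

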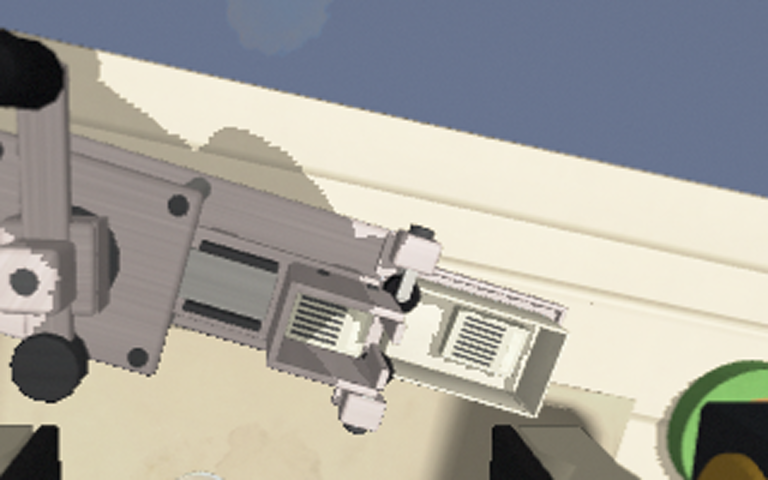

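The end view shows a cassette flat in the tray at crop (478,337), cassettes still in the magazine at (318,325), and the crank on its square. I'll use depth to confirm that two are stacked in the tray and two remain.

Run:
```python
from h import *
w=np.load('w_end.npz');c=(*w['m'],w['C'])
for x,y in((478,337),(500,345),(460,330),(420,330),(520,390),(318,325),(340,335)):
    u,v=int(x/2.4+200),int(y/2.4+60); print(x,y,atd(c,u,v,w['d'][v,u]).round(4))
```

```text
478 337 [0.4905 0.512  0.0334]
500 345 [0.4924 0.5249 0.0312]
460 330 [0.4892 0.5017 0.0313]
420 330 [0.4967 0.4856 0.0151]
520 390 [0.5175 0.5461 0.0198]
318 325 [0.4909 0.4231 0.0819]
340 335 [0.4933 0.434  0.0818]
```

The stack in the tray tops out at 0.032 m, which means two cassettes. The magazine stack tops out at 0.082 m, so two remain.

```bash
python3 -c "
from rig import robot
print(robot.job_done())"
```

```text
the job is handed in; nothing more can be done
None
```

I handed the job in at about 48 s of robot time: the crank is home on its square, two cassettes lie in the tray, two remain in the magazine, and the pusher should be drawn back (judged from crank angle and load, not measured); no verdict came back.

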